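# Refit the drive collar and reset the ice-cream churn

### The arm

A 6-joint arm with a two-finger parallel gripper is mounted at the origin on the work surface. World frame = base frame: x ahead of the robot, y to its left, z up, the work surface at z = 0. Lengths are in m, angles in rad, forces in N, time in s.
With the tool pointing down it reaches from about 0.375 to 0.975 m from the base axis. Payload 3.8 kg.
Tool frame: the origin (TCP) lies at the very end of the fingers, on their centre line; the grasp point (between the pads) lies 19 mm behind it; z points along the fingers, y is the line along which they close (so a half turn about z gives the same grasp; the last joint's range is limited). The gripper opens to 85 mm and grips with 20 to 120 N. Pads are 22 mm wide; open, the fingers measure 114 mm over their backs; the gripper's body (76 mm by 85 mm) begins 54 mm behind the grasp point. The pads swing forward as they close: fully open they stand 13 mm farther back than shut.
Start: joints at [-1.323, 0.264, 1.604, -0, 1.274, -0.037], TCP at [0.19, -0.648, 0.231] pointing down, gripper open.
Joint ranges: [-2.63, 2.63], [-0.94, 2.18], [0.31, 2.57], [-1.31, 4.45], [0, 2.66], [-2.55, 2.55]. Speed limits (rad/s): [2.57, 2.57, 3.14, 3.14, 3.14, 3.14].

### API

Orientations are given as a rotation vector (axis times angle).
In Python, from workcell import read_state, read_camera, calibration, finish_job gives the robot as it stands.
- The arm moves only by the tool step_arm, never from a script. Its argument "commands" is a list of rows, each an object of numbers: "fingers": the gripper's target within -1 to 1 (shut at 1, half-way at 0, fully open at -1); "dx", "dy", "dz": the shift along the tool's x, y, z in m; "roll": the turn about the tool's z in degrees. In form: [{"fingers": .., "dx": .., "dy": .., "dz": .., "roll": ..}, ...]. A call has 1 to 8 rows; each row is the pose to reach, as a shift and turn from the pose commanded when the call began, along the tool's axes at that moment; what a row does not reach only later rows make up. A row lasts 1/8 s, in which the tool goes at most 62.5 mm and 10.7 degrees, less where a joint would pass 70% of its speed; a pose out of reach is approached as far as the arm can. A call with a gripper value outside its range is refused whole. The fingers move at their own pace and stop on an object; "squeeze" is the grip in N (left out, the last holds). Time passes only in rows, so rows that repeat a pose let the fingers close. It gives the time, the measured TCP pose, the force, the opening and the grip force at its end, in the units of the state.
- read_state(): the state, without advancing time (a new reading comes with each control period).
- read_camera(name): name is "scene" or "side" or "wrist"; returns (picture, depth): 384x512x3 uint8, blue, green, red; 384x512 float32, m along the optical axis (not along the pixel's ray), 0 where there is no reading.
- calibration(name): a dict with "intrinsics" (3x3 intrinsics, pixels), "world_to_cam" (4x4, takes a point from world to camera coordinates). Camera axes: x right, y up, looking along -z (the intrinsics and any distortion apply to the point x, -y, -z); pixel columns grow to the right and rows downward; lengths in m; the calibration is good to about 2 mm. A picture is of the moment at which its call begins: read the wrist's pose just before it. calibration takes no time and is no camera call; for the wrist camera it gives the pose at the moment of the call.
- finish_job(): hands the job in; it is judged then, once.
The state is a dict: "time": time; "q": joint angles; "joint_vel": joint speeds; "joint_torque": joint torques, N m; "tool_pos": TCP position; "tcp_rot": TCP orientation; "wrist_force": force on the tool from outside, world axes, zero at the start; "torque": the same for the moment, N m; "width": opening from 0.0 (shut) to 1.0 (fully open); "grip_force": force on a finger pad.
Only numpy, scipy, OpenCV 4.12 (cv2) and the standard library are available. Lean on these libraries where they do the work, as an engineer would, in place of code of your own. Each camera call takes 0.05 s, during which the arm holds its last target. There are 200 camera calls.

### The job

The ice-cream churn has tripped with its drive collar off. First put the collar, flange down, all the way onto the churn's upright spindle and let go of it; only then take the reset pin out of its stand, reach its steel rod down through the round hole in the churn's top and push the recessed reset button fully down. Finish while still gripping the pin and holding the button down, and leave the tub, the glove box and the scoop undisturbed.

Things in the scene. Friction and masses are not known exactly. Their poses are not given: they have to be found in the camera images.
- churn: Grey-painted churn drive base fixed to the counter: a low box 170 mm (its x) by 250 mm (its y) and 80 mm high, on rubber feet. Origin: centre of its underside, on the counter. The spindle stands 60 mm to the +y side of the centre and the reset hole is 65 mm to the -y side. The steel control strip with a black knob, standing out up to 16 mm, is on the -x face and is only for looks.
- spindle_seat (a point): Where the spindle rises from the round steel bowl seat (92 mm across, 4 mm high) on the churn's top: on the spindle's axis, level with the seat's upper face, 84 mm above the counter. The vertical steel spindle is 14 mm in diameter and rises 54 mm above this point, its last 8 mm tapering to 6 mm. Axes parallel to the churn's.
- reset_hole (a point): Centre of the mouth of the round reset hole in the churn's top, 80 mm above the counter, 18 mm in diameter, vertical, ringed by a thin flat black bezel about 33 mm across.
- reset_top (a point): Centre of the upper face of the white reset button, 17 mm across, at the bottom of the reset hole, 23 mm below its mouth when up. Goes down with the button.
- reset (a joint): Travel of the reset button straight down: 0 up, 0.005 m fully down. Spring return: it starts to move at about 2 N and is fully down at about 5 N; it does not latch.
- collar: Loose aluminium drive collar, about 0.12 kg: a flange 68 mm in diameter and 10 mm thick, with a hub 36 mm in diameter above it (from 10 to 40 mm high), and an 18 mm bore right through. Lies flange down on the counter. Origin: centre of the underside of the flange; z is the bore's axis, up.
- pin: Loose reset pin, about 0.06 kg, standing upright in its stand. Origin: centre of the lower tip of its rod; z runs up the pin. Steel rod 8 mm in diameter from 0 to 50 mm, steel disc 26 mm across from 50 to 55 mm, black handle 16 mm by 16 mm (flats along the pin's x and y) from 55 to 115 mm.
- stand: Wooden block fixed to the counter, 70 by 70 mm and 60 mm high, with a vertical 11 mm hole through its middle. Origin: centre of its underside. The pin's disc rests on its top, so the rod's tip is 10 mm above the counter and the pin must rise 50 mm to come out.
- tub: Open white ice-cream tub, 110 mm across the rim, 115 mm high. Origin: centre of its underside. Leave alone.
- glovebox: White and green glove box, 110 by 220 mm, 70 mm high. Origin: centre of its underside. Leave alone.
- scoop: Ice-cream scoop lying on the counter, 205 mm long along its x, black handle at -x. Origin: on the counter 20 mm from the handle's front end. Leave alone.
Not all that is in view belongs to the job. Leave any red or yellow look-alike of the pin alone.

How it is judged:
By the outcome, as a careful person would: the job done as asked, in the order asked, and still so for the second after the job is handed in, while the arm keeps its last pose, push and grip.
It also fails if it takes over 54 s, if anything falls off the work surface, if the arm or the gripper's body presses on something with over 40 N, if the wrist force passes 120 N, or if a joint passes its speed limit or range.

## Working session

There is one attempt and no reset: what is moved stays moved. The work goes in short steps, Python scripts to look and compute and a tool call to move; the robot and the scene stay as the last step left them, time stands still between calls to the robot, and variables do not carry over. Pictures are saved under pics/ and viewed, at most 10 in all, crops included, and the job is handed in when it is done.

Besides the shell and the picture viewer there is one more tool, called after ">>>" as name(argument=value, ...) on one line, values as JSON. step_arm: Moves the arm, as the interface text tells. Its arguments: {"type":"object","properties":{"commands":{"type":"array","items":{"type":"object","properties":{"fingers":{"type":"number"},"dx":{"type":"number"},"dy":{"type":"number"},"dz":{"type":"number"},"roll":{"type":"number"}}}},"squeeze":{"type":"number"}},"required":["commands"]}

```bash
mkdir -p pics; cat > h.py <<'E'
import numpy as np, cv2
from workcell import read_state, read_camera, calibration, finish_job
def world(cal,u,v,d):
    """pixels + depth along axis -> world points"""
    K=np.array(cal["intrinsics"]); T=np.linalg.inv(np.array(cal["world_to_cam"]))
    u,v,d=map(np.asarray,(u,v,d)); x=(u-K[0,2])/K[0,0]*d; y=(v-K[1,2])/K[1,1]*d
    return np.stack([x,-y,-d],-1)@T[:3,:3].T+T[:3,3]
def onplane(cal,u,v,z):
    a=world(cal,u,v,np.ones_like(np.asarray(u,float))); c=np.linalg.inv(np.array(cal["world_to_cam"]))[:3,3]
    return c+(a-c)*((z-c[2])/(a[...,2]-c[2]))[...,None]
def cloud(cal,d):
    v,u=np.mgrid[:d.shape[0],:d.shape[1]]; return world(cal,u,v,d)
E
python3 - <<'E'
from h import *
for n in("scene","side"):
    c=calibration(n); p,d=read_camera(n); cv2.imwrite(f"pics/{n}0.png",p); np.savez(f"{n}0.npz",p=p,d=d,K=c["intrinsics"],T=c["world_to_cam"])
    print(n,c.keys(),np.round(np.linalg.inv(c["world_to_cam"]),2), (d>0).mean())
print(read_state())
E
```

```text
scene dict_keys(['intrinsics', 'world_to_cam']) [[ 0.27 -0.6   0.75  1.44]
 [ 0.96  0.16 -0.21 -0.18]
 [ 0.01  0.78  0.62  0.78]
 [ 0.    0.    0.    1.  ]] 0.9957936604817709
side dict_keys(['intrinsics', 'world_to_cam']) [[-0.7   0.36 -0.61 -0.04]
 [-0.71 -0.33  0.62  0.7 ]
 [ 0.02  0.87  0.49  0.57]
 [ 0.    0.    0.    1.  ]] 0.9960835774739584
{'time': 0.1, 'q': array([-1.32290149e+00,  2.64716932e-01,  1.60529092e+00,  1.56732922e-05,
        1.27372583e+00, -3.69332985e-02]), 'joint_vel': array([ 0.00018478, -0.00093775, -0.00261143,  0.00016873,  0.00016054,
        0.00010878]), 'joint_torque': array([ 2.73229552e-04, -5.16705251e+01, -3.68589914e+01, -1.68553333e-04,
        6.19393613e-03,  3.99511570e-07]), 'tool_pos': array([ 0.1894807 , -0.64713434,  0.23003131]), 'tcp_rot': array([-3.10767981e+00, -4.45586582e-01,  3.30459971e-04]), 'wrist_force': array([ 0.27644381, -0.48783842, -0.44581728]), 'torque': array([ 0.02971209, -0.03224973, -0.0227614 ]), 'grip_force': 0.0, 'width': 1.0027306441054067}
```

View pics/scene0.png

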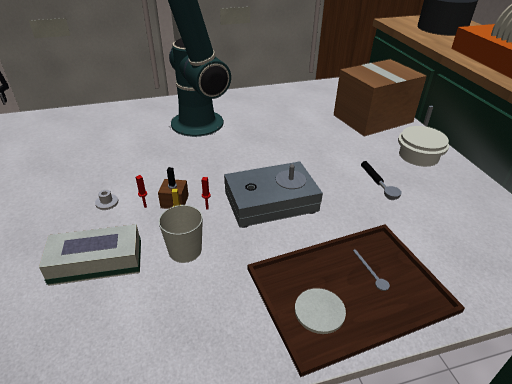

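View pics/side0.png

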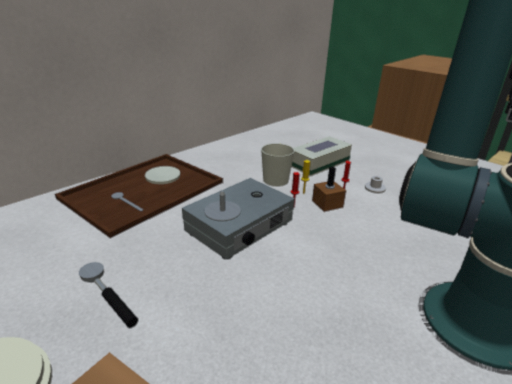

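The scene view shows the collar at (107,199), the wooden stand with the black-handled pin at (172,185), the churn with its hole at (251,187) and spindle at (291,172), and the tub at (182,232). Pin candidates are red (141,187), red (206,190), yellow (175,200) and black in the stand (171,177). The black one fits, since it has a black handle and stands in the wooden block. I'll measure and make the crop now.

```bash
cat > m.py <<'E'
from h import *
for n,box in(("scene",dict(col=(85,180,130,215),st=(155,160,192,212),ch=(218,150,328,228))),("side",dict(col=(360,170,392,196),st=(308,160,350,212),ch=(178,178,298,262)))):
    f=np.load(n+"0.npz"); c=dict(intrinsics=f["K"],world_to_cam=f["T"]); P=cloud(c,f["d"]); p=f["p"].astype(int)
    def sel(b): x0,y0,x1,y1=box[b]; return P[y0:y1,x0:x1].reshape(-1,3),p[y0:y1,x0:x1].reshape(-1,3)
    def circ(q):
        (x,y),r=cv2.minEnclosingCircle(q[:,:2].astype(np.float32)); return np.round([x,y,r,q[:,2].mean(),len(q)],4)
    q,_=sel("col"); print(n,"hub",circ(q[(q[:,2]>.033)&(q[:,2]<.05)]),"flange+",circ(q[(q[:,2]>.006)&(q[:,2]<.05)]))
    q,k=sel("st"); black=(k.max(1)<45)
    m=black&(q[:,2]>.07)&(q[:,2]<.2); print("black",circ(q[m]),q[m].mean(0),q[m][:,2].max())
    top=m&(q[:,2]>q[m][:,2].max()-.006);print("handle top",circ(q[top]),cv2.minAreaRect(q[top][:,:2].astype(np.float32)))
    m=(q[:,2]>.055)&(q[:,2]<.064);print("stand top",circ(q[m]),cv2.minAreaRect(q[m][:,:2].astype(np.float32)))
    q,_=sel("ch"); m=(q[:,2]>.076)&(q[:,2]<.088); print("churn top",cv2.minAreaRect(q[m][:,:2].astype(np.float32)))
    m=(q[:,2]>.1)&(q[:,2]<.145); print("spindle",circ(q[m]),q[m].mean(0),q[m][:,2].max())
s=np.load("scene0.npz")["p"][155:225,90:220]; w=np.load("side0.npz")["p"][145:215,280:400]
cv2.imwrite("pics/crop.png",np.vstack([cv2.resize(s,(780,300),interpolation=2),cv2.resize(w,(780,300),interpolation=2)]))
E
python3 m.py
```

```text
scene hub [ 4.339e-01 -3.522e-01  1.940e-02  3.910e-02  8.600e+01] flange+ [ 4.347e-01 -3.543e-01  3.550e-02  2.120e-02  3.190e+02]
black [ 5.244e-01 -1.475e-01  5.260e-02  1.014e-01  1.130e+02] [ 0.48695767 -0.15162292  0.10137128] 0.12791803436000504
handle top [ 4.821e-01 -1.488e-01  1.050e-02  1.255e-01  1.900e+01] ((0.4831351339817047, -0.1494237631559372), (0.017608951777219772, 0.014091870747506618), 50.60011672973633)
stand top [ 5.023e-01 -1.571e-01  6.470e-02  6.060e-02  2.670e+02] ((0.5023615956306458, -0.1598627269268036), (0.07047712802886963, 0.11988221853971481), 68.63723754882812)
churn top ((0.5689857006072998, 0.1344987452030182), (0.1763741374015808, 0.2524491548538208), 1.401881456375122)
spindle [5.689e-01 1.920e-01 6.800e-03 1.198e-01 5.500e+01] [0.57023129 0.19183387 0.11984947] 0.13860275451496973
side hub [ 4.283e-01 -3.494e-01  1.910e-02  3.650e-02  4.900e+01] flange+ [ 4.283e-01 -3.499e-01  3.450e-02  1.980e-02  2.080e+02]
black [ 4.782e-01 -1.462e-01  8.900e-03  9.960e-02  9.200e+01] [ 0.47618663 -0.14463357  0.09955985] 0.12359592918332774
handle top [ 4.787e-01 -1.462e-01  8.500e-03  1.216e-01  1.600e+01] ((0.47842082381248474, -0.1464969962835312), (0.012073668651282787, 0.012276151217520237), 48.68033218383789)
stand top [ 5.429e-01 -1.956e-01  1.231e-01  5.790e-02  2.750e+02] ((0.5427778363227844, -0.20235180854797363), (0.11814515292644501, 0.2330363243818283), 67.2744140625)
churn top ((0.5675100088119507, 0.10147371888160706), (0.17245618999004364, 0.3192284107208252), 1.0827698707580566)
spindle [5.482e-01 7.510e-02 1.279e-01 1.180e-01 8.200e+01] [0.56145645 0.19062561 0.11799405] 0.13767241068055763
```

View pics/crop.png

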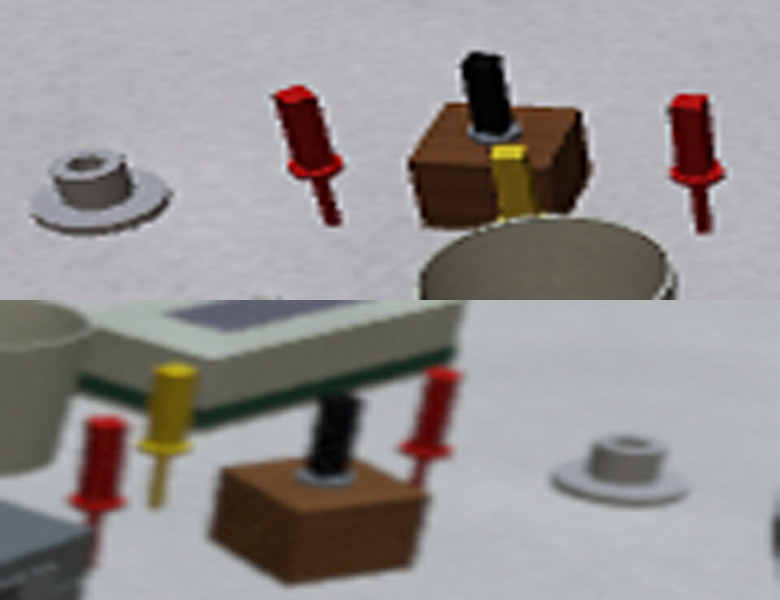

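The crop confirms it: the black pin in the wooden block is the one, and the two red ones and the yellow one stand free. Next I'll work out the look-alikes' positions for clearance and the first move.

```bash
cat >> h.py <<'E'
from scipy.spatial.transform import Rotation as R
def move(x,y,z,yaw=None):
    """shift in tool axes (mm) and roll (deg) to put TCP at x,y,z with tool x at world yaw (deg)"""
    s=read_state(); M=R.from_rotvec(s["tcp_rot"]).as_matrix(); d=M.T@(np.array([x,y,z])-s["tool_pos"])
    yw=np.degrees(np.arctan2(M[1,0],M[0,0])); r=0 if yaw is None else -((yaw-yw+90)%180-90)
    print("t",round(s["time"],2),"tcp",np.round(s["tool_pos"],4),"yaw",round(yw,1),"tilt z",np.round(M[:,2],3),"-> d mm",np.round(d*1000,1),"roll",round(r,1))
E
python3 - <<'E'
from h import *
for n in("scene","side"):
    f=np.load(n+"0.npz"); c=dict(intrinsics=f["K"],world_to_cam=f["T"]); P=cloud(c,f["d"]); b,g,r=np.moveaxis(f["p"].astype(int),2,0)
    for nm,m in(("red",(r>90)&(g<50)&(b<60)),("yel",(r>110)&(g>80)&(b<60))):
        k,l,st,ce=cv2.connectedComponentsWithStats(m.astype(np.uint8))
        for i in range(1,k):
            if st[i,4]>25:
                q=P[l==i]; print(n,nm,ce[i].round(),np.round(np.median(q,0),3),"z",q[:,2].min().round(3),q[:,2].max().round(3))
move(.431,-.352,.23)
E
```

```text
scene yel [487.  34.] [-0.055  1.325  0.252] z -0.083 0.781
scene yel [396.  71.] [0.146 0.778 0.201] z 0.198 0.205
scene yel [372.  76.] [0.172 0.657 0.201] z 0.198 0.781
side yel [304. 181.] [ 0.568 -0.144  0.052] z 0.012 0.058
t 0.1 tcp [ 0.1895 -0.6471  0.23  ] yaw 16.3 tilt z [-0.001  0.002 -1.   ] -> d mm [ 314.7 -215.4    0.5] roll 0
```

>>> step_arm(commands=[{"fingers": -1, "dx": 0.05, "dy": -0.034, "dz": 0}, {"fingers": -1, "dx": 0.1, "dy": -0.068, "dz": 0}, {"fingers": -1, "dx": 0.15, "dy": -0.103, "dz": 0}, {"fingers": -1, "dx": 0.2, "dy": -0.137, "dz": 0}, {"fingers": -1, "dx": 0.25, "dy": -0.171, "dz": 0}, {"fingers": -1, "dx": 0.3, "dy": -0.205, "dz": 0}, {"fingers": -1, "dx": 0.315, "dy": -0.215, "dz": 0}, {"fingers": -1, "dx": 0.315, "dy": -0.215, "dz": 0}], squeeze=60)

```text
invalid input
```

```bash
python3 - <<'E'
from h import *
move(.431,-.352,.23)
c=calibration("wrist"); p,d=read_camera("wrist"); cv2.imwrite("pics/w1.png",p); np.savez("w1.npz",p=p,d=d,K=c["intrinsics"],T=c["world_to_cam"])
print(np.round(np.linalg.inv(c["world_to_cam"]),3))
P=cloud(c,d)
near=np.hypot(P[...,0]-.431,P[...,1]+.352)<.06
for lo,hi in((.034,.048),(.006,.015),(.006,.05)):
    q=P[near&(P[...,2]>lo)&(P[...,2]<hi)]
    if len(q): (x,y),r=cv2.minEnclosingCircle(q[:,:2].astype(np.float32)); print(lo,hi,round(x,4),round(y,4),round(r,4),q[:,2].mean().round(4),len(q))
b,g,r=np.moveaxis(p.astype(int),2,0); m=((r>70)&(g<.5*r)&(b<.5*r)).astype(np.uint8)
k,l,st,ce=cv2.connectedComponentsWithStats(m)
for i in range(1,k):
    if st[i,4]>60: q=P[l==i]; print("red",ce[i].round(),np.round(np.median(q,0),3),q.min(0).round(3),q.max(0).round(3))
E
```

```text
t 0.1 tcp [ 0.1895 -0.6471  0.23  ] yaw 16.3 tilt z [-0.001  0.002 -1.   ] -> d mm [ 314.7 -215.4    0.5] roll 0
[[ 0.282  0.921  0.267  0.258]
 [-0.959  0.272  0.075 -0.628]
 [-0.003 -0.278  0.961  0.373]
 [ 0.     0.     0.     1.   ]]
```

View pics/w1.png

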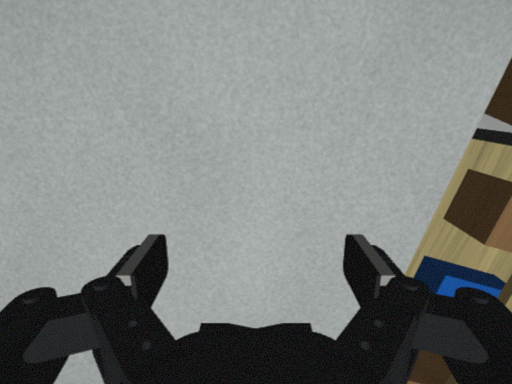

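The arm did not move: the call was refused, probably because "roll" was missing. The wrist picture shows bare counter with the fingers at about (150,280) and (360,280). Resending with roll included.

>>> step_arm(commands=[{"fingers": -1, "dx": 0.05, "dy": -0.034, "dz": 0, "roll": 0}, {"fingers": -1, "dx": 0.1, "dy": -0.068, "dz": 0, "roll": 0}, {"fingers": -1, "dx": 0.15, "dy": -0.103, "dz": 0, "roll": 0}, {"fingers": -1, "dx": 0.2, "dy": -0.137, "dz": 0, "roll": 0}, {"fingers": -1, "dx": 0.25, "dy": -0.171, "dz": 0, "roll": 0}, {"fingers": -1, "dx": 0.3, "dy": -0.205, "dz": 0, "roll": 0}, {"fingers": -1, "dx": 0.315, "dy": -0.215, "dz": 0, "roll": 0}, {"fingers": -1, "dx": 0.315, "dy": -0.215, "dz": 0, "roll": 0}], squeeze=60)

```text
time: 1.15
tool_pos: [0.4319, -0.3523, 0.2311]
tcp_rot: [3.109, 0.45, -0.001]
wrist_force: [-0.4, -0.8, -0.1]
width: 1.003
grip_force: 0.0
```

```bash
cat > w.py <<'E'
from h import *
import sys
n=sys.argv[1]; cx,cy=map(float,sys.argv[2:4])
c=calibration("wrist"); p,d=read_camera("wrist"); cv2.imwrite(f"pics/{n}.png",p); np.savez(n+".npz",p=p,d=d,K=c["intrinsics"],T=c["world_to_cam"])
P=cloud(c,d); near=np.hypot(P[...,0]-cx,P[...,1]-cy)<.06
for lo,hi in((.034,.048),(.006,.015),(.006,.05)):
    q=P[near&(P[...,2]>lo)&(P[...,2]<hi)]
    if len(q): (x,y),r=cv2.minEnclosingCircle(q[:,:2].astype(np.float32)); print(lo,hi,round(x,4),round(y,4),round(r,4),q[:,2].mean().round(4),len(q))
b,g,r=np.moveaxis(p.astype(int),2,0); m=((r>70)&(g<.5*r)&(b<.5*r)).astype(np.uint8)
k,l,st,ce=cv2.connectedComponentsWithStats(m)
for i in range(1,k):
    if st[i,4]>60: q=P[l==i]; print("red",ce[i].round(),np.round(np.median(q,0),3),q.min(0).round(3),q.max(0).round(3))
E
python3 w.py w2 .431 -.352
```

```text
0.034 0.048 0.4339 -0.3523 0.0178 0.0399 574
0.006 0.015 0.4337 -0.3524 0.0339 0.0102 1488
0.006 0.05 0.4337 -0.3524 0.0339 0.0188 2173
red [143.  86.] [ 0.485 -0.241  0.115] [ 0.475 -0.332  0.003] [ 0.501 -0.187  0.374]
red [169.  89.] [ 0.486 -0.246  0.056] [ 0.472 -0.332  0.053] [ 0.501 -0.232  0.374]
```

View pics/w2.png

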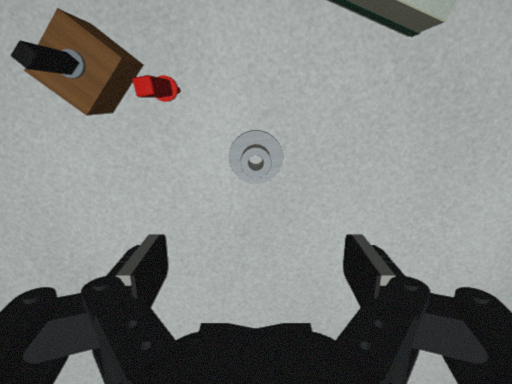

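The wrist view shows the collar at (256,157), the red decoy at (155,87) and the stand with the black pin at (80,62). The collar is at (0.434, -0.352); its hub radius of 17.8 mm and flange radius of 33.9 mm match the given sizes. Descending to grip the hub.

>>> step_arm(commands=[{"fingers": -1, "dx": 0.002, "dy": 0.0005, "dz": 0.055, "roll": 0}, {"fingers": -0.6, "dx": 0.002, "dy": 0.0005, "dz": 0.11, "roll": 0}, {"fingers": -0.4, "dx": 0.002, "dy": 0.0005, "dz": 0.165, "roll": 0}, {"fingers": -0.4, "dx": 0.002, "dy": 0.0005, "dz": 0.2, "roll": 0}, {"fingers": -0.4, "dx": 0.002, "dy": 0.0005, "dz": 0.217, "roll": 0}, {"fingers": 1, "dx": 0.002, "dy": 0.0005, "dz": 0.217, "roll": 0}, {"fingers": 1, "dx": 0.002, "dy": 0.0005, "dz": 0.217, "roll": 0}, {"fingers": 1, "dx": 0.002, "dy": 0.0005, "dz": 0.217, "roll": 0}], squeeze=60)

```text
time: 2.2
tool_pos: [0.4347, -0.354, 0.016]
tcp_rot: [3.107, 0.445, 0.003]
wrist_force: [0.6, -0.1, 0.0]
width: 0.398
grip_force: 59.7
```

>>> step_arm(commands=[{"fingers": 1, "dx": 0, "dy": 0, "dz": 0, "roll": 0}, {"fingers": 1, "dx": 0, "dy": 0, "dz": 0, "roll": 0}, {"fingers": 1, "dx": 0, "dy": 0, "dz": -0.05, "roll": 0}, {"fingers": 1, "dx": 0, "dy": 0, "dz": -0.1, "roll": 0}, {"fingers": 1, "dx": 0, "dy": 0, "dz": -0.15, "roll": 0}, {"fingers": 1, "dx": 0, "dy": 0, "dz": -0.21, "roll": 0}, {"fingers": 1, "dx": 0, "dy": 0, "dz": -0.25, "roll": 0}, {"fingers": 1, "dx": 0, "dy": 0, "dz": -0.25, "roll": 0}])

```text
time: 3.2
tool_pos: [0.4357, -0.3545, 0.2694]
tcp_rot: [3.103, 0.445, 0.01]
wrist_force: [-0.0, -0.1, -2.1]
width: 0.397
grip_force: 60.6
```

```bash
python3 -c "
from h import *
s=read_state();print(s['width'],s['grip_force'],s['wrist_force']);move(.568,.191,.27)"
```

```text
0.3969382854869255 60.60711421072483 [-0.02821939 -0.10800852 -2.14872265]
t 3.2 tcp [ 0.4357 -0.3545  0.2694] yaw 16.3 tilt z [ 0.007 -0.006 -1.   ] -> d mm [ 280.4 -486.3   -3.1] roll 0
```

>>> step_arm(commands=[{"fingers": 1, "dx": 0.025, "dy": -0.055, "dz": 0, "roll": 0}, {"fingers": 1, "dx": 0.05, "dy": -0.11, "dz": 0, "roll": 0}, {"fingers": 1, "dx": 0.075, "dy": -0.165, "dz": 0, "roll": 0}, {"fingers": 1, "dx": 0.1, "dy": -0.22, "dz": 0, "roll": 0}, {"fingers": 1, "dx": 0.125, "dy": -0.275, "dz": 0, "roll": 0}, {"fingers": 1, "dx": 0.15, "dy": -0.33, "dz": 0, "roll": 0}, {"fingers": 1, "dx": 0.175, "dy": -0.385, "dz": 0, "roll": 0}, {"fingers": 1, "dx": 0.2, "dy": -0.43, "dz": 0, "roll": 0}])

```text
time: 4.2
tool_pos: [0.5033, 0.1181, 0.2619]
tcp_rot: [3.109, 0.448, -0.005]
wrist_force: [-0.2, -0.9, -1.6]
width: 0.398
grip_force: 60.7
```

>>> step_arm(commands=[{"fingers": 1, "dx": 0.01, "dy": -0.035, "dz": 0, "roll": 0}, {"fingers": 1, "dx": 0.02, "dy": -0.056, "dz": 0, "roll": 0}, {"fingers": 1, "dx": 0.02, "dy": -0.056, "dz": 0, "roll": 0}, {"fingers": 1, "dx": 0.02, "dy": -0.056, "dz": 0, "roll": 0}])

```text
time: 4.7
tool_pos: [0.5073, 0.1746, 0.2627]
tcp_rot: [3.109, 0.446, -0.004]
wrist_force: [-0.2, -0.4, -1.5]
width: 0.397
grip_force: 60.7
```

```bash
python3 - <<'E'
from h import *
s=read_state(); c=calibration("wrist"); p,d=read_camera("wrist"); cv2.imwrite("pics/w3.png",p); np.savez("w3.npz",p=p,d=d,K=c["intrinsics"],T=c["world_to_cam"],tp=s["tool_pos"],tr=s["tcp_rot"])
P=cloud(c,d); X,Y,Z=np.moveaxis(P,2,0)
def circ(m):
    q=P[m]; (x,y),r=cv2.minEnclosingCircle(q[:,:2].astype(np.float32)); return np.round([x,y,r,q[:,2].mean(),len(q)],4)
near=np.hypot(X-.568,Y-.191)<.02
for lo,hi in((.09,.15),(.125,.132),(.134,.15)): print("sp",lo,circ(near&(Z>lo)&(Z<hi)))
m=(Z>.0826)&(Z<.088)&(np.hypot(X-.568,Y-.191)<.055); print("seat",circ(m))
top=(Z>.075)&(Z<.083)&(X>.45)&(X<.68)&(Y>-.02)&(Y<.28); print("top",cv2.minAreaRect(P[top][:,:2].astype(np.float32)))
dark=(p.max(2)<40)&(np.hypot(X-.57,Y-.067)<.05)&(Z<.083); print("hole dark",circ(dark),P[dark].mean(0))
m=(np.hypot(X-.57,Y-.067)<.015)&(Z<.070); print("deep",m.sum(), P[m].mean(0) if m.any() else "")
move(.568,.191,.27)
E
```

```text
sp 0.09 [5.649e-01 1.934e-01 5.500e-03 1.345e-01 1.960e+02]
sp 0.125 [5.649e-01 1.934e-01 5.500e-03 1.309e-01 5.000e+01]
sp 0.134 [5.674e-01 1.946e-01 5.100e-03 1.368e-01 1.030e+02]
seat [5.687e-01 1.941e-01 4.620e-02 8.430e-02 5.924e+03]
top ((0.5698612928390503, 0.1343015879392624), (0.17054708302021027, 0.2506224513053894), 1.2960039377212524)
hole dark [ 0.5715  0.0699  0.0147  0.0814 10.    ] [0.57214597 0.06191064 0.08141656]
deep 157 [0.57119072 0.06424632 0.05974001]
t 4.75 tcp [0.5076 0.1744 0.2631] yaw 16.3 tilt z [-0.002 -0.001 -1.   ] -> d mm [62.7  1.  -7. ] roll 0
```

View pics/w3.png

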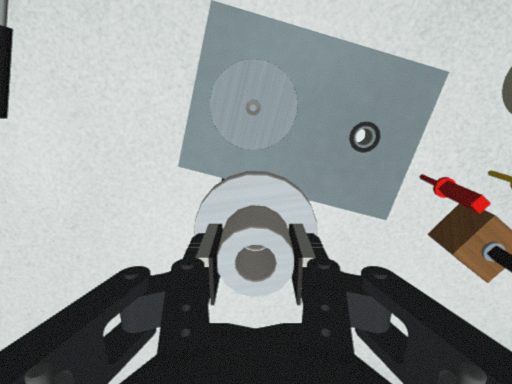

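The picture shows the collar in the gripper with its hub top at (255,262), the spindle at (253,107) and the reset hole at (365,137). The seat fit agrees with the churn outline to 0.3 mm. Now I'll measure the held collar with the same camera to get a relative correction.

```bash
python3 - <<'E'
from h import *
f=np.load("w3.npz"); c=dict(intrinsics=f["K"],world_to_cam=f["T"]); P=cloud(c,f["d"]); tp=f["tp"]; M=R.from_rotvec(f["tr"]).as_matrix()
Q=(P-tp)@M  # tool coords
box=np.zeros(P.shape[:2],bool); box[165:300,190:320]=True
h=np.histogram(-Q[...,2][box],bins=np.arange(-.02,.06,.002)); print([(round(b,3),n) for n,b in zip(*h) if n>50])
p=f["p"].astype(int); bright=p.min(2)>90
from scipy.optimize import least_squares
def fit(m,r):
    q=Q[m][:,:2]; (x,y),rr=cv2.minEnclosingCircle(q.astype(np.float32)); return np.round([x*1e3,y*1e3,rr*1e3,-Q[m][:,2].mean()*1e3,m.sum()],2)
zz=-Q[...,2]
zt=np.median(zz[255:262,225:235]); print("hub top at",zt)
print("hub top",fit(box&(np.abs(zz-zt)<.003)&(np.abs(Q[...,1])<.0195)&(np.abs(Q[...,0])<.025),18))
zf=np.median(zz[190:200,245:265]); print("flange at",zf)
print("flange",fit(box&(np.abs(zz-zf)<.003),34))
k=box&(np.abs(zz-zf)<.003); q=Q[k][:,:2]; # rim: outermost in x per y-bin
b=np.round(q[:,1]/.003).astype(int); rim=np.array([q[b==i][np.argmax(q[b==i][:,0])] for i in np.unique(b)]); rim=rim[np.abs(rim[:,1])<.028]
s=least_squares(lambda v:np.hypot(*(rim-v).T)-.034,[0,0]); print("flange rim centre mm",s.x*1e3,np.std(s.fun)*1e3)
E
```

```text
[(np.float64(-0.012), np.int64(72)), (np.float64(-0.01), np.int64(92)), (np.float64(-0.008), np.int64(276)), (np.float64(-0.006), np.int64(3605)), (np.float64(-0.004), np.int64(429)), (np.float64(-0.002), np.int64(110)), (np.float64(-0.0), np.int64(141)), (np.float64(0.002), np.int64(145)), (np.float64(0.004), np.int64(174)), (np.float64(0.006), np.int64(226)), (np.float64(0.008), np.int64(256)), (np.float64(0.01), np.int64(266)), (np.float64(0.012), np.int64(283)), (np.float64(0.014), np.int64(300)), (np.float64(0.016), np.int64(326)), (np.float64(0.018), np.int64(319)), (np.float64(0.02), np.int64(334)), (np.float64(0.022), np.int64(522)), (np.float64(0.024), np.int64(2970)), (np.float64(0.026), np.int64(336)), (np.float64(0.028), np.int64(161)), (np.float64(0.03), np.int64(165)), (np.float64(0.032), np.int64(133)), (np.float64(0.034), np.int64(161)), (np.float64(0.036), np.int64(199)), (np.float64(0.038), np.int64(469)), (np.float64(0.04), np.int64(115)), (np.float64(0.042), np.int64(116)), (np.float64(0.044), np.int64(100)), (np.float64(0.046), np.int64(95)), (np.float64(0.048), np.int64(95)), (np.float64(0.05), np.int64(95)), (np.float64(0.052), np.int64(100)), (np.float64(0.054), np.int64(108)), (np.float64(0.056), np.int64(102))]
hub top at 0.02529197409488273
hub top [3.130e+00 1.000e-02 2.138e+01 2.494e+01 3.586e+03]
flange at -0.004802638913060209
flange [ 1.650e+00  1.600e-01  3.367e+01 -4.870e+00  4.312e+03]
flange rim centre mm [0.71525328 0.28383979] 0.20327971371686052
```

>>> step_arm(commands=[{"fingers": 1, "dx": 0.03, "dy": -0.001, "dz": 0, "roll": 0}, {"fingers": 1, "dx": 0.055, "dy": -0.002, "dz": 0, "roll": 0}, {"fingers": 1, "dx": 0.0635, "dy": -0.002, "dz": 0.03, "roll": 0}, {"fingers": 1, "dx": 0.0635, "dy": -0.002, "dz": 0.07, "roll": 0}, {"fingers": 1, "dx": 0.0635, "dy": -0.002, "dz": 0.095, "roll": 0}, {"fingers": 1, "dx": 0.0635, "dy": -0.002, "dz": 0.095, "roll": 0}, {"fingers": 1, "dx": 0.0635, "dy": -0.002, "dz": 0.095, "roll": 0}, {"fingers": 1, "dx": 0.0635, "dy": -0.002, "dz": 0.095, "roll": 0}])

```text
time: 5.75
tool_pos: [0.57, 0.1952, 0.1715]
tcp_rot: [-3.109, -0.445, -0.006]
wrist_force: [-0.9, -0.6, -1.9]
width: 0.399
grip_force: 60.7
```

```bash
python3 - <<'E'
from h import *
# TCP target puts collar centre (tool +0.6,+0.2 mm) on spindle
M=R.from_rotvec(read_state()["tcp_rot"]).as_matrix(); t=np.array([.5687,.1942,.099])-M@[.0006,.0002,0]
move(*t)
c=calibration("wrist"); p,d=read_camera("wrist"); P=cloud(c,d); s=read_state(); X,Y,Z=np.moveaxis(P,2,0)
m=(Z>.0826)&(Z<.088)&(np.hypot(X-.568,Y-.194)<.055); print("seat pts",m.sum())
q=P[m][:,:2]; 
top=(Z>.075)&(Z<.083)&(X>.45)&(X<.68)&(Y>-.02)&(Y<.28); print("top",cv2.minAreaRect(P[top][:,:2].astype(np.float32)))
E
```

```text
t 5.75 tcp [0.57   0.1952 0.1715] yaw 16.3 tilt z [ 0.003  0.001 -1.   ] -> d mm [-2.3  0.4 72.4] roll 0
seat pts 3601
top ((0.5696224570274353, 0.133893221616745), (0.17066988348960876, 0.2512860894203186), 1.3076149225234985)
```

>>> step_arm(commands=[{"fingers": 1, "dx": -0.0022, "dy": 0.0004, "dz": 0, "roll": 0}, {"fingers": 1, "dx": -0.0022, "dy": 0.0004, "dz": 0, "roll": 0}, {"fingers": 1, "dx": -0.0022, "dy": 0.0004, "dz": 0.01, "roll": 0}, {"fingers": 1, "dx": -0.0022, "dy": 0.0004, "dz": 0.018, "roll": 0}, {"fingers": 1, "dx": -0.0022, "dy": 0.0004, "dz": 0.026, "roll": 0}, {"fingers": 1, "dx": -0.0022, "dy": 0.0004, "dz": 0.026, "roll": 0}, {"fingers": 1, "dx": -0.0022, "dy": 0.0004, "dz": 0.026, "roll": 0}])

```text
time: 6.68
tool_pos: [0.5666, 0.1941, 0.1432]
tcp_rot: [3.11, 0.446, -0.0]
wrist_force: [-0.6, -0.2, -1.2]
width: 0.398
grip_force: 60.7
```

```bash
python3 - <<'E'
from h import *
M=R.from_rotvec(read_state()["tcp_rot"]).as_matrix(); t=np.array([.5687,.1942,.099])-M@[.0006,.0002,0]
move(*t); print(read_state()["wrist_force"],read_state()["torque"])
E
```

```text
t 6.67 tcp [0.5666 0.1941 0.1432] yaw 16.3 tilt z [-0. -0. -1.] -> d mm [ 1.4  0.3 44.2] roll 0
[-0.64942575 -0.18544228 -1.19151438] [ 0.00754345  0.00940472 -0.06157607]
```

>>> step_arm(commands=[{"fingers": 1, "dx": 0.0013, "dy": 0.0003, "dz": 0, "roll": 0}, {"fingers": 1, "dx": 0.0013, "dy": 0.0003, "dz": 0.006, "roll": 0}, {"fingers": 1, "dx": 0.0013, "dy": 0.0003, "dz": 0.012, "roll": 0}, {"fingers": 1, "dx": 0.0013, "dy": 0.0003, "dz": 0.018, "roll": 0}, {"fingers": 1, "dx": 0.0013, "dy": 0.0003, "dz": 0.018, "roll": 0}, {"fingers": 1, "dx": 0.0013, "dy": 0.0003, "dz": 0.018, "roll": 0}])

```text
time: 7.42
tool_pos: [0.5679, 0.1942, 0.1252]
tcp_rot: [3.11, 0.446, -0.0]
wrist_force: [-0.2, 0.1, -1.4]
width: 0.399
grip_force: 60.7
```

```bash
python3 - <<'E'
from h import *
M=R.from_rotvec(read_state()["tcp_rot"]).as_matrix(); t=np.array([.5687,.1942,.099])-M@[.0006,.0002,0]
move(*t); print(read_state()["wrist_force"],read_state()["torque"])
E
```

```text
t 7.42 tcp [0.5679 0.1942 0.1252] yaw 16.3 tilt z [-0. -0. -1.] -> d mm [ 0.2  0.  26.2] roll 0
[-0.16503752  0.05218343 -1.389634  ] [ 0.04608391  0.03737893 -0.00593409]
```

>>> step_arm(commands=[{"fingers": 1, "dx": 0, "dy": 0, "dz": 0.008, "roll": 0}, {"fingers": 1, "dx": 0, "dy": 0, "dz": 0.016, "roll": 0}, {"fingers": 1, "dx": 0, "dy": 0, "dz": 0.022, "roll": 0}, {"fingers": 1, "dx": 0, "dy": 0, "dz": 0.025, "roll": 0}, {"fingers": 1, "dx": 0, "dy": 0, "dz": 0.026, "roll": 0}, {"fingers": 1, "dx": 0, "dy": 0, "dz": 0.026, "roll": 0}])

```text
time: 8.18
tool_pos: [0.5681, 0.1943, 0.0994]
tcp_rot: [-3.11, -0.446, -0.001]
wrist_force: [-0.2, -0.3, -1.9]
width: 0.401
grip_force: 60.7
```

>>> step_arm(commands=[{"fingers": 1, "dx": 0, "dy": 0, "dz": 0.0008, "roll": 0}, {"fingers": 1, "dx": 0, "dy": 0, "dz": 0.0008, "roll": 0}, {"fingers": -0.6, "dx": 0, "dy": 0, "dz": 0.0008, "roll": 0}, {"fingers": -0.6, "dx": 0, "dy": 0, "dz": 0.0008, "roll": 0}, {"fingers": -0.6, "dx": 0, "dy": 0, "dz": 0.0008, "roll": 0}, {"fingers": -0.6, "dx": 0, "dy": 0, "dz": -0.04, "roll": 0}, {"fingers": -0.6, "dx": 0, "dy": 0, "dz": -0.09, "roll": 0}, {"fingers": -0.6, "dx": 0, "dy": 0, "dz": -0.14, "roll": 0}])

```text
time: 9.18
tool_pos: [0.5676, 0.1941, 0.2404]
tcp_rot: [3.11, 0.446, -0.001]
wrist_force: [0.8, -0.1, -0.2]
width: 0.799
grip_force: 0.0
```

```bash
python3 - <<'E'
from h import *
c=calibration("wrist"); p,d=read_camera("wrist"); P=cloud(c,d); X,Y,Z=np.moveaxis(P,2,0); rr=np.hypot(X-.5687,Y-.1942)
for lo,hi in((.09,.099),(.115,.13),(.082,.088)):
    m=(rr<.04)&(Z>lo)&(Z<hi); q=P[m]
    if len(q): (x,y),r=cv2.minEnclosingCircle(q[:,:2].astype(np.float32)); print(lo,len(q),round(x,4),round(y,4),round(r,4),np.median(q[:,2]).round(4))
# stand / pin from the earlier w3 wrist view and w2
for n in("w2","w3"):
    f=np.load(n+".npz"); cc=dict(intrinsics=f["K"],world_to_cam=f["T"]); A=cloud(cc,f["d"]); g=f["p"].astype(int)
    near=np.hypot(A[...,0]-.479,A[...,1]+.147)<.06; brown=(g[...,2]>1.35*g[...,0])&(g[...,1]>.5*g[...,2])
    m=near&(A[...,2]>.057)&(A[...,2]<.063); print(n,"stand",m.sum(),cv2.minAreaRect(A[m][:,:2].astype(np.float32)))
    m=near&(A[...,2]>.118)&(A[...,2]<.13);
    if m.any(): print("handle top",m.sum(),cv2.minAreaRect(A[m][:,:2].astype(np.float32)))
move(.478,-.147,.25)
E
```

```text
0.09 2157 0.5694 0.1941 0.0339 0.0942
0.115 973 0.5695 0.1943 0.018 0.124
0.082 1130 0.5687 0.1942 0.0401 0.0843
w2 stand 4295 ((0.4811362326145172, -0.15067622065544128), (0.07174181193113327, 0.0708126425743103), 68.31459045410156)
handle top 589 ((0.48150116205215454, -0.15130963921546936), (0.016860123723745346, 0.01628396101295948), 64.60619354248047)
w3 stand 1956 ((0.48209837079048157, -0.15021155774593353), (0.072323739528656, 0.07027304172515869), 68.24488067626953)
t 9.22 tcp [0.5715 0.1953 0.2494] yaw 16.3 tilt z [ 0.012  0.003 -1.   ] -> d mm [-185.9  302.2   -2.9] roll 0
```

The collar is seated: the flange top reads 94 mm and the hub top 124 mm, as they should with the flange on the 84 mm seat. The pin is at (0.481, -0.151) with flats at about 65°. Moving above it.

>>> step_arm(commands=[{"fingers": -0.4, "dx": -0.028, "dy": 0.046, "dz": 0, "roll": -9}, {"fingers": -0.4, "dx": -0.056, "dy": 0.092, "dz": 0, "roll": -18}, {"fingers": -0.4, "dx": -0.084, "dy": 0.138, "dz": 0, "roll": -27}, {"fingers": -0.4, "dx": -0.112, "dy": 0.184, "dz": 0, "roll": -36}, {"fingers": -0.4, "dx": -0.14, "dy": 0.23, "dz": 0, "roll": -45}, {"fingers": -0.4, "dx": -0.168, "dy": 0.276, "dz": 0, "roll": -48.5}, {"fingers": -0.4, "dx": -0.184, "dy": 0.307, "dz": 0, "roll": -48.5}, {"fingers": -0.4, "dx": -0.184, "dy": 0.307, "dz": 0, "roll": -48.5}])

```text
time: 10.22
tool_pos: [0.477, -0.1542, 0.2393]
tcp_rot: [2.655, 1.678, -0.0]
wrist_force: [0.5, 0.9, 0.1]
width: 0.7
grip_force: 0.0
```

>>> step_arm(commands=[{"fingers": -0.4, "dx": 0, "dy": 0, "dz": 0, "roll": 0}, {"fingers": -0.4, "dx": 0, "dy": 0, "dz": 0, "roll": 0}])

```text
time: 10.48
tool_pos: [0.4778, -0.1511, 0.2392]
tcp_rot: [-2.651, -1.685, -0.0]
wrist_force: [0.4, 1.1, 0.4]
width: 0.701
grip_force: 0.0
```

```bash
python3 - <<'E'
from h import *
c=calibration("wrist"); p,d=read_camera("wrist"); cv2.imwrite("pics/w5.png",p); A=cloud(c,d); g=p.astype(int)
near=np.hypot(A[...,0]-.4813,A[...,1]+.151)<.05
for lo,hi in((.057,.063),(.118,.13)):
    m=near&(A[...,2]>lo)&(A[...,2]<hi); print(lo,m.sum(),cv2.minAreaRect(A[m][:,:2].astype(np.float32)))
move(.4813,-.151,.072,64.8); print(read_state()["width"])
E
```

```text
0.057 3308 ((0.48182374238967896, -0.15065523982048035), (0.0704205259680748, 0.06994226574897766), 68.30056762695312)
0.118 314 ((0.482261598110199, -0.1502770483493805), (0.015584598295390606, 0.015339056961238384), 65.05593872070312)
t 10.53 tcp [ 0.4778 -0.1511  0.2392] yaw 64.9 tilt z [-0.  0. -1.] -> d mm [  1.5   3.1 167.2] roll 0.1
0.7016285395189973
```

View pics/w5.png

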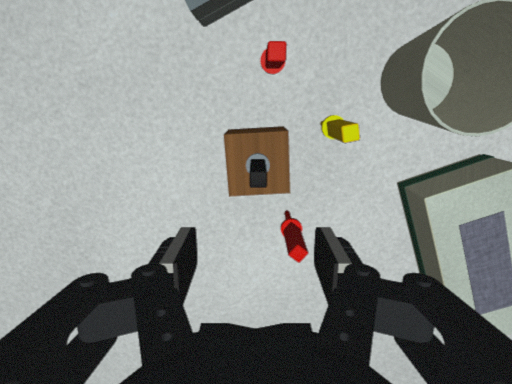

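The view shows the pin at (258,170) in its stand at (258,162), red decoys at (275,55) and (293,240), and yellow at (342,130). The fingers' path down is clear.

>>> step_arm(commands=[{"fingers": -0.4, "dx": 0.0025, "dy": 0.0035, "dz": 0.04, "roll": 0}, {"fingers": -0.4, "dx": 0.0025, "dy": 0.0035, "dz": 0.09, "roll": 0}, {"fingers": -0.4, "dx": 0.0025, "dy": 0.0035, "dz": 0.13, "roll": 0}, {"fingers": -0.4, "dx": 0.0025, "dy": 0.0035, "dz": 0.155, "roll": 0}, {"fingers": -0.4, "dx": 0.0025, "dy": 0.0035, "dz": 0.165, "roll": 0}, {"fingers": -0.4, "dx": 0.0025, "dy": 0.0035, "dz": 0.165, "roll": 0}])

```text
time: 11.28
tool_pos: [0.4818, -0.1508, 0.0741]
tcp_rot: [-2.651, -1.685, 0.001]
wrist_force: [1.2, 0.0, 0.7]
width: 0.701
grip_force: 0.0
```

```bash
python3 -c "
from h import *
move(.482,-.1503,.074);print(read_state()['wrist_force'])"
```

```text
t 11.28 tcp [ 0.4818 -0.1508  0.0741] yaw 64.9 tilt z [-0.001  0.    -1.   ] -> d mm [ 0.5 -0.   0.1] roll 0
[1.22533782 0.03239538 0.65872612]
```

>>> step_arm(commands=[{"fingers": 1, "dx": 0, "dy": 0, "dz": 0, "roll": 0}, {"fingers": 1, "dx": 0, "dy": 0, "dz": 0, "roll": 0}, {"fingers": 1, "dx": 0, "dy": 0, "dz": 0, "roll": 0}, {"fingers": 1, "dx": 0, "dy": 0, "dz": 0, "roll": 0}, {"fingers": 1, "dx": 0, "dy": 0, "dz": 0, "roll": 0}, {"fingers": 1, "dx": 0, "dy": 0, "dz": 0, "roll": 0}], squeeze=70)

```text
time: 12.02
tool_pos: [0.4823, -0.1515, 0.0755]
tcp_rot: [2.652, 1.683, 0.001]
wrist_force: [-1.6, 2.0, 5.3]
width: 0.176
grip_force: 68.1
```

>>> step_arm(commands=[{"fingers": 1, "dx": 0, "dy": 0, "dz": -0.02, "roll": 0}, {"fingers": 1, "dx": 0, "dy": 0, "dz": -0.045, "roll": 0}, {"fingers": 1, "dx": 0, "dy": 0, "dz": -0.07, "roll": 0}, {"fingers": 1, "dx": 0, "dy": 0, "dz": -0.11, "roll": 0}, {"fingers": 1, "dx": 0, "dy": 0, "dz": -0.15, "roll": 0}, {"fingers": 1, "dx": 0, "dy": 0, "dz": -0.16, "roll": 0}, {"fingers": 1, "dx": 0, "dy": 0, "dz": -0.16, "roll": 0}])

```text
time: 12.9
tool_pos: [0.482, -0.1515, 0.2345]
tcp_rot: [2.651, 1.683, 0.001]
wrist_force: [-0.0, 0.2, -1.2]
width: 0.182
grip_force: 68.1
```

```bash
python3 - <<'E'
from h import *
s=read_state(); print(s["width"],s["grip_force"])
for n in("scene","side"):
    p,d=read_camera(n); np.savez(n+"1.npz",p=p,d=d)
    cv2.imwrite(f"pics/{n}1.png",p)
a=cv2.imread("pics/scene1.png")[90:240,90:340]; b=cv2.imread("pics/side1.png")[80:230,180:430]
cv2.imwrite("pics/crop1.png",np.vstack([cv2.resize(a,(500,300)),cv2.resize(b,(500,300))]))
move(.5714,.0693,.235)
E
```

```text
0.1815541067362865 68.13172101974487
t 13.0 tcp [ 0.4808 -0.151   0.2324] yaw 64.8 tilt z [-0.003  0.001 -1.   ] -> d mm [237.9 -11.7  -2.6] roll 0
```

View pics/crop1.png

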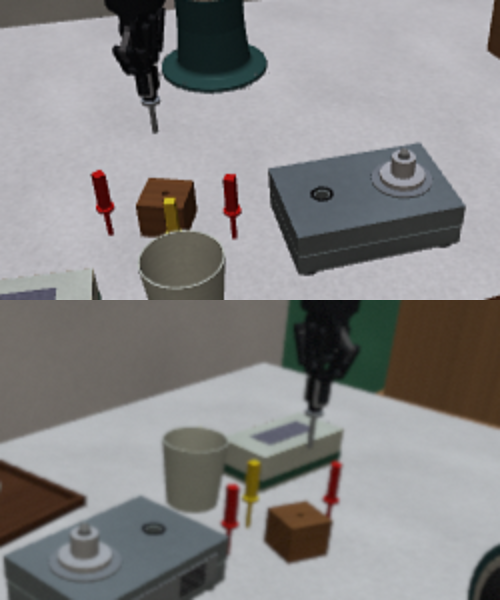

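Both views show the pin held upright, clear of the stand, and the collar seated on the churn. A quick check of the rod's tilt and tip from the depth of both cameras.

```bash
python3 - <<'E'
from h import *
tp=np.array([.4808,-.151,.2324])
for n in("scene","side"):
    f=np.load(n+"1.npz"); c=calibration(n); P=cloud(c,f["d"]); m=(np.hypot(P[...,0]-tp[0],P[...,1]-tp[1])<.025)&(P[...,2]>.15)&(P[...,2]<.26); q=P[m]
    print(n,"tip z",q[:,2].min().round(4))
    for lo in np.arange(.16,.24,.012):
        k=q[(q[:,2]>=lo)&(q[:,2]<lo+.012)]
        if len(k): print("  ",lo.round(3),len(k),np.round(np.median(k,0),4),np.round(np.ptp(k,0),3))
E
```

```text
scene tip z 0.169
   0.16 3 [ 0.482  -0.1529  0.1707] [0.003 0.005 0.002]
   0.172 10 [ 0.4847 -0.152   0.1782] [0.004 0.007 0.01 ]
   0.184 12 [ 0.4833 -0.1521  0.1901] [0.008 0.008 0.01 ]
   0.196 11 [ 0.4849 -0.1521  0.2033] [0.004 0.007 0.009]
   0.208 5 [ 0.485  -0.1505  0.2111] [0.011 0.009 0.011]
   0.22 40 [ 0.4889 -0.1522  0.2249] [0.016 0.023 0.01 ]
   0.232 27 [ 0.4929 -0.1507  0.2395] [0.027 0.029 0.011]
side tip z 0.1666
   0.16 7 [ 0.4768 -0.1482  0.1693] [0.005 0.009 0.005]
   0.172 11 [ 0.4766 -0.1476  0.1783] [0.006 0.006 0.01 ]
   0.184 10 [ 0.4768 -0.1488  0.1898] [0.007 0.007 0.009]
   0.196 15 [ 0.4769 -0.1487  0.202 ] [0.009 0.006 0.012]
   0.208 19 [ 0.476  -0.1425  0.2177] [0.02  0.016 0.01 ]
   0.22 35 [ 0.4733 -0.1459  0.2236] [0.025 0.024 0.012]
   0.232 47 [ 0.4714 -0.1428  0.2391] [0.039 0.019 0.012]
```

>>> step_arm(commands=[{"fingers": 1, "dx": 0.05, "dy": -0.003, "dz": 0, "roll": 0}, {"fingers": 1, "dx": 0.1, "dy": -0.006, "dz": 0, "roll": 0}, {"fingers": 1, "dx": 0.15, "dy": -0.008, "dz": 0, "roll": 0}, {"fingers": 1, "dx": 0.2, "dy": -0.01, "dz": 0, "roll": 0}, {"fingers": 1, "dx": 0.238, "dy": -0.012, "dz": 0, "roll": 0}, {"fingers": 1, "dx": 0.238, "dy": -0.012, "dz": 0, "roll": 0}, {"fingers": 1, "dx": 0.238, "dy": -0.012, "dz": 0.03, "roll": 0}, {"fingers": 1, "dx": 0.238, "dy": -0.012, "dz": 0.06, "roll": 0}])

```text
time: 14.0
tool_pos: [0.5712, 0.0682, 0.1723]
tcp_rot: [-2.652, -1.683, 0.003]
wrist_force: [-0.4, -0.0, -2.3]
width: 0.175
grip_force: 68.1
```

>>> step_arm(commands=[{"fingers": 1, "dx": 0, "dy": 0, "dz": 0, "roll": 0}, {"fingers": 1, "dx": 0, "dy": 0, "dz": 0, "roll": 0}])

```text
time: 14.25
tool_pos: [0.5721, 0.0685, 0.1744]
tcp_rot: [-2.653, -1.683, 0.001]
wrist_force: [0.5, 0.3, 0.3]
width: 0.179
grip_force: 68.1
```

```bash
python3 - <<'E'
from h import *
move(.5714,.0693,.125); s=read_state(); tp=s["tool_pos"]; print(s["wrist_force"])
for n in("scene","side"):
    c=calibration(n); p,d=read_camera(n); cv2.imwrite(f"pics/{n}2.png",p); P=cloud(c,d); m=(np.hypot(P[...,0]-tp[0],P[...,1]-tp[1])<.02)&(P[...,2]>.086)&(P[...,2]<.2); q=P[m]
    print(n,"tip z",q[:,2].min().round(4))
    for lo in np.arange(.09,.19,.012):
        k=q[(q[:,2]>=lo)&(q[:,2]<lo+.012)]
        if len(k): print("  ",lo.round(3),len(k),np.round(np.median(k,0),4))
a=cv2.imread("pics/scene2.png")[120:220,200:330]; b=cv2.imread("pics/side2.png")[130:230,190:320]
cv2.imwrite("pics/crop2.png",np.vstack([cv2.resize(a,(390,300)),cv2.resize(b,(390,300))]))
E
```

```text
t 14.25 tcp [0.5721 0.0685 0.1744] yaw 64.8 tilt z [-0. -0. -1.] -> d mm [ 0.5 -1.  49.4] roll 0
[0.49154561 0.27134426 0.27614632]
scene tip z 0.1116
   0.102 2 [0.5736 0.0672 0.1125]
   0.114 7 [0.5747 0.0682 0.1207]
   0.126 5 [0.5747 0.066  0.1295]
   0.138 8 [0.5748 0.0666 0.1426]
   0.15 12 [0.5795 0.0656 0.1602]
   0.162 30 [0.5784 0.0648 0.165 ]
   0.174 17 [0.5867 0.0652 0.1811]
   0.186 29 [0.5872 0.0664 0.1918]
side tip z 0.1062
   0.102 8 [0.5688 0.0694 0.1107]
   0.114 10 [0.5678 0.0698 0.1201]
   0.126 12 [0.5687 0.0708 0.1318]
   0.138 11 [0.5684 0.071  0.1432]
   0.15 19 [0.5657 0.0718 0.1598]
   0.162 38 [0.5646 0.0737 0.165 ]
   0.174 34 [0.5627 0.0743 0.1801]
   0.186 33 [0.5658 0.0746 0.1908]
```

View pics/crop2.png

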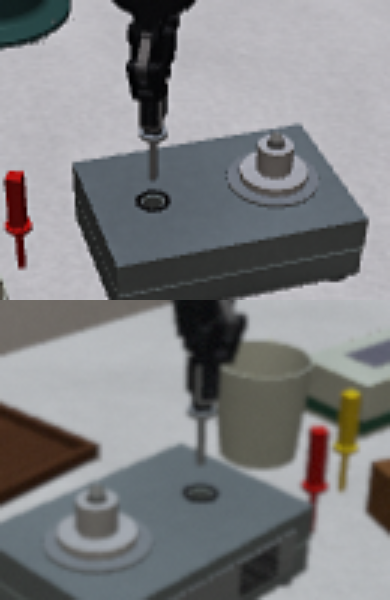

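The views show the rod directly above the reset hole, within about 1.5 mm, with its tip at z ≈ 0.109. Lowering into the hole.

>>> step_arm(commands=[{"fingers": 1, "dx": 0.0005, "dy": -0.001, "dz": 0.0, "roll": 0}, {"fingers": 1, "dx": 0.0005, "dy": -0.001, "dz": 0.015, "roll": 0}, {"fingers": 1, "dx": 0.0005, "dy": -0.001, "dz": 0.025, "roll": 0}, {"fingers": 1, "dx": 0.0005, "dy": -0.001, "dz": 0.035, "roll": 0}, {"fingers": 1, "dx": 0.0005, "dy": -0.001, "dz": 0.045, "roll": 0}, {"fingers": 1, "dx": 0.0005, "dy": -0.001, "dz": 0.045, "roll": 0}, {"fingers": 1, "dx": 0.0005, "dy": -0.001, "dz": 0.045, "roll": 0}], squeeze=90)

```text
time: 15.22
tool_pos: [0.5717, 0.07, 0.1294]
tcp_rot: [2.652, 1.684, 0.0]
wrist_force: [0.4, 1.2, -0.3]
width: 0.175
grip_force: 87.7
```

>>> step_arm(commands=[{"fingers": 1, "dx": 0, "dy": 0, "dz": 0.003, "roll": 0}, {"fingers": 1, "dx": 0, "dy": 0, "dz": 0.006, "roll": 0}, {"fingers": 1, "dx": 0, "dy": 0, "dz": 0.009, "roll": 0}, {"fingers": 1, "dx": 0, "dy": 0, "dz": 0.009, "roll": 0}])

```text
time: 15.72
tool_pos: [0.5718, 0.07, 0.1206]
tcp_rot: [2.652, 1.684, 0.001]
wrist_force: [-0.2, 0.3, 2.8]
width: 0.173
grip_force: 88.5
```

>>> step_arm(commands=[{"fingers": 1, "dx": 0, "dy": 0, "dz": 0.002, "roll": 0}, {"fingers": 1, "dx": 0, "dy": 0, "dz": 0.0035, "roll": 0}, {"fingers": 1, "dx": 0, "dy": 0, "dz": 0.0035, "roll": 0}, {"fingers": 1, "dx": 0, "dy": 0, "dz": 0.0035, "roll": 0}])

```text
time: 16.23
tool_pos: [0.5719, 0.0701, 0.1175]
tcp_rot: [2.652, 1.684, 0.001]
wrist_force: [-1.8, 0.1, 5.5]
width: 0.173
grip_force: 89.1
```

>>> step_arm(commands=[{"fingers": 1, "dx": 0, "dy": 0, "dz": 0.001, "roll": 0}, {"fingers": 1, "dx": 0, "dy": 0, "dz": 0.0015, "roll": 0}, {"fingers": 1, "dx": 0, "dy": 0, "dz": 0.0015, "roll": 0}, {"fingers": 1, "dx": 0, "dy": 0, "dz": 0.0015, "roll": 0}])

```text
time: 16.73
tool_pos: [0.572, 0.0701, 0.1173]
tcp_rot: [2.652, 1.684, 0.002]
wrist_force: [-3.1, -0.1, 11.8]
width: 0.178
grip_force: 89.7
```

The force rose sharply from 5.5 to 11.8 N with almost no further travel, so the button is at its stop. One hold call to check that it is steady.

>>> step_arm(commands=[{"fingers": 1, "dx": 0, "dy": 0, "dz": 0.0003, "roll": 0}, {"fingers": 1, "dx": 0, "dy": 0, "dz": 0.0003, "roll": 0}, {"fingers": 1, "dx": 0, "dy": 0, "dz": 0.0003, "roll": 0}, {"fingers": 1, "dx": 0, "dy": 0, "dz": 0.0003, "roll": 0}, {"fingers": 1, "dx": 0, "dy": 0, "dz": 0.0003, "roll": 0}, {"fingers": 1, "dx": 0, "dy": 0, "dz": 0.0003, "roll": 0}])

```text
time: 17.48
tool_pos: [0.5721, 0.0701, 0.1173]
tcp_rot: [2.652, 1.684, 0.002]
wrist_force: [-4.4, 0.9, 12.6]
width: 0.177
grip_force: 89.8
```

```bash
python3 - <<'E'
from h import *
c=calibration("scene"); p,d=read_camera("scene"); P=cloud(c,d); X,Y,Z=np.moveaxis(P,2,0)
m=(np.hypot(X-.5687,Y-.1942)<.04)&(Z>.09)&(Z<.1); print("flange z",np.median(Z[m]),m.sum())
f0=np.load("scene0.npz")["p"].astype(int); df=np.abs(p.astype(int)-f0).max(2)
for n,(x0,y0,x1,y1) in dict(tub=(160,205,205,262),glove=(40,225,142,284),scoop=(358,158,402,200)).items(): print(n,(df[y0:y1,x0:x1]>40).sum())
s=read_state(); print(s["time"],s["tool_pos"],s["wrist_force"],s["grip_force"])
if s["wrist_force"][2]>8: print(finish_job())
E
```

```text
flange z 0.09459818579969881 171
tub 0
glove 0
scoop 0
17.525 [0.5720405  0.07010907 0.11729748] [-3.89394249  0.15201427 13.79722741] 89.82938289642334
the job is handed in; nothing more can be done
None
```

I handed the job in at 17.5 s: the collar is fully seated on the spindle and released, the gripped pin holds the reset button against its stop at about 13 N, and the tub, glove box and scoop look unchanged in the scene camera.

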